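# Fit the missing flask holder and load the shaker platform

### The job

The shaker platform has lost its smallest flask holder: press that loose holder fully down onto the bare four-stud foot on the platform. Then stand each of the three capped flasks upright in the holder of its own size (small in small, medium in medium, large in large), setting them down without dropping or tipping them. Leave the media bottle, the beaker and the little jar where they are.

Things in the scene. Friction and masses are not known exactly. Their poses are not given: they have to be found in the camera images.
- flask_small: Smallest capped conical flask: clear glass, plain aluminium cap fixed on. Base 48 mm across, 88 mm tall; cap a cylinder 26 mm across, the topmost 36 mm; glass neck 22 mm across from there down to 48 mm above the base, then the cone. Grip by the cap from above. Origin: centre of the underside, z up; yaw is meaningless. Stands upright on the bench at the start.
- flask_medium: Middle-sized capped conical flask: clear glass, plain aluminium cap fixed on. Base 64 mm across, 112 mm tall; cap a cylinder 32 mm across, the topmost 36 mm; glass neck 28 mm across from there down to 68 mm above the base, then the cone. Grip by the cap from above. Origin: centre of the underside, z up; yaw is meaningless. Stands upright on the bench at the start.
- flask_large: Largest capped conical flask: clear glass, plain aluminium cap fixed on. Base 84 mm across, 145 mm tall; cap a cylinder 38 mm across, the topmost 36 mm; glass neck 34 mm across from there down to 95 mm above the base, then the cone. Grip by the cap from above. Origin: centre of the underside, z up; yaw is meaningless. Stands upright on the bench at the start.
- holder_small: Loose flask holder, upright on the bench: black block 56 x 56 x 16 mm, four leaning corner posts to 41 mm height, tips 64 mm apart outside; 38 mm open between posts, so grip the flat sides (56 mm) from above. Four 12.5 mm square sockets below, 8 mm deep, fit the studs freely at any quarter turn. Small flask stands 16 mm above the origin, play 4 mm (tips 12). Origin: centre of underside, z up, x, y along sides.
- stud_foot: Bare foot on the platform: dark steel plate 60 x 60 x 4 mm, four studs 10 mm across, 7 mm high, tapered over the upper 3 mm, each 14 mm from the middle in x and y. Origin: centre of the plate's underside (platform top, 16 mm above the bench), z up, x, y along the sides. With the small holder pressed home, its underside lies on the plate, 4 mm above this origin.
- holder_medium: Middle-sized flask holder, fixed on the platform: black block 68 x 68 x 20 mm, four steel corner posts rising 25 mm above it and leaning outwards, for a 64 mm flask base (play 4 mm each way at the foot of the posts, 12 mm at the tips). The flask stands on the block's top, 20 mm above the origin. Origin: centre of the underside (platform top, 16 mm above the bench); z up, x, y along the sides.
- holder_large: Largest flask holder, fixed on the platform: black block 84 x 84 x 20 mm, four steel corner posts rising 25 mm above it and leaning outwards, for a 84 mm flask base (play 4 mm each way at the foot of the posts, 12 mm at the tips). The flask stands on the block's top, 20 mm above the origin. Origin: centre of the underside (platform top, 16 mm above the bench); z up, x, y along the sides.
- media_bottle: Bystander: round white bottle with a blue cap, 68 mm across, 130 mm tall, to be left alone. Origin: centre of the underside.
- beaker: Bystander: open clear plastic beaker, 70 mm across, 85 mm tall, to be left alone. Origin: centre of the underside.
- jar: Bystander: little jar with a white cap, 28 mm across, 45 mm tall, standing among the flasks in front of the platform, to be left alone. Origin: centre of the underside.

How it is judged:
On the way:
1. the small holder is pressed fully down on the studded foot (z of holder_small in the frame of stud_foot below 0.006 m and horizontal distance between holder_small and stud_foot below 0.003 m and angle between holder_small's own z axis and vertical below 0.05 rad), for 0.2 s.
At the end, for the whole second after the job is handed in: The small holder sits on the studded foot with its underside within 2 mm of the plate, within 3 mm of its centre and level; each flask stands upright (within 0.08 rad) on the block of the holder of its own size, within 8 mm of its centre and 3 mm of its height, released and at rest (all of step 1 and horizontal distance between flask_small and holder_small below 0.008 m and z of flask_small in the frame of holder_small between 0.013 and 0.019 m and angle between each of flask_small, flask_medium, flask_large's own z axis and vertical below 0.08 rad and linear speed of each of flask_small, flask_medium, flask_large, holder_small below 0.02 m/s and horizontal distance between flask_medium and holder_medium below 0.008 m and z of flask_medium in the frame of holder_medium between 0.017 and 0.023 m and horizontal distance between flask_large and holder_large below 0.008 m and z of flask_large in the frame of holder_large between 0.017 and 0.023 m); the robot touches nothing.
It fails at once if a flask is tipped over (more than 0.6 rad) (angle between any of flask_small, flask_medium, flask_large's own z axis and vertical above 0.6 rad).
It fails at once if a flask is dropped (falls free for more than about 25 mm) ((linear speed of flask_small above 0.7 m/s and contact force between flask_small and the fingers below 0.02 N) or (linear speed of flask_medium above 0.7 m/s and contact force between flask_medium and the fingers below 0.02 N) or (linear speed of flask_large above 0.7 m/s and contact force between flask_large and the fingers below 0.02 N)).
It fails at once if the media bottle, the beaker or the jar is pushed away (more than 30 mm) (distance of any of media_bottle, beaker, jar from where it was at the start of the episode above 0.03 m).
It also fails if it takes over 106 s, if anything falls off the work surface, if the arm or the gripper's body presses on something with over 40 N, if the wrist force passes 120 N, or if a joint passes its speed limit or range.

### The arm

A 6-joint arm with a two-finger parallel gripper is mounted at the origin on the work surface. World frame = base frame: x ahead of the robot, y to its left, z up, the work surface at z = 0. Lengths are in m, angles in rad, forces in N, time in s.
With the tool pointing down it reaches from about 0.35 to 0.95 m from the base axis. Payload 17.4 kg.
Tool frame: the origin (TCP) lies on the centre line of the jaws, within the pads' length; the fingertips stand bot.tips_ahead ahead of it and the grasp point (between the pads) lies 3 mm ahead of it (bot.tips_ahead is the distance from the TCP to the fingertips, in m); z points along the fingers, y is the line along which they close (so a half turn about z gives the same grasp; the last joint's range is limited). The gripper opens to 93 mm and grips with 3 to 60 N. Pads are 15 mm wide; open, the fingers measure 128 mm over their backs; the gripper's body (75 mm by 188 mm) begins 65 mm behind the grasp point.
Start: joints at [-1.339, 0.116, 1.442, -0, 1.584, -0.038], TCP at [0.18, -0.651, 0.241] pointing down, gripper open.
Joint ranges: [-2.83, 2.83], [-0.83, 2.19], [0.07, 2.5], [-1.14, 4.28], [0.01, 3], [-2.97, 2.97]. Speed limits (rad/s): [1.89, 1.89, 2.22, 3.14, 3.14, 3.14].

### API

Orientations are given as a unit quaternion [w, x, y, z].
In Python, from rig import bot, capture, camera_params gives the robot as it stands.
- The arm moves only by the tool arm_command, never from a script. Its argument "moves" is a list of rows, each a list of 3 entries, a list of its own where there are three numbers: the shift along the tool's x, y, z in mm, then the turn, a rotation vector about the tool's x, y, z in rad, then the finger opening in mm, from 0 to 93. In form: [[[x, y, z], [rx, ry, rz], jaw], ...]. A call has 1 to 8 rows; each row is the pose to reach, as a shift and turn from the pose commanded when the call began, along the tool's axes at that moment; what a row does not reach only later rows make up. A row lasts 1/8 s, in which the tool goes at most 62.5 mm and 10.7 degrees, less where a joint would pass 70% of its speed; a pose out of reach is approached as far as the arm can. A call with a gripper value outside its range is refused whole. The fingers move at their own pace and stop on an object; "force" is the grip in N (left out, the last holds). Time passes only in rows, so rows that repeat a pose let the fingers close. It gives the time, the measured TCP pose, the force, the opening and the grip force at its end, in the units of the state.
- bot.observe(): the state, without advancing time (a new reading comes with each control period).
- capture(name): name is "side" or "top"; returns the picture (400x640x3 uint8, red, green, blue); there is no depth.
- camera_params(name): a dict with "K" (3x3 intrinsics, pixels), "origin" and "rotation" of the camera in the world. Camera axes: x right, y up, looking along -z (the intrinsics and any distortion apply to the point x, -y, -z); pixel columns grow to the right and rows downward; lengths in m; the calibration is good to about 2 mm. A picture is of the moment at which its call begins. camera_params takes no time and is no camera call.
- bot.close_job(): hands the job in; it is judged then, once.
The state is a dict: "t": time; "q": joint angles; "joint_vel": joint speeds; "effort": joint torques, N m; "ee_pos": TCP position; "tool_rot": TCP orientation; "contact_force": force on the tool from outside, world axes, zero at the start; "wrist_torque": the same for the moment, N m; "gripper_width": finger opening in m; "finger_force": force on a finger pad.
Only numpy, scipy, OpenCV 4.12 (cv2) and the standard library are available. Lean on these libraries where they do the work, as an engineer would, in place of code of your own. Each camera call takes 0.05 s, during which the arm holds its last target. There are 200 camera calls.

## Working session

There is one attempt and no reset: what is moved stays moved. The work goes in short steps, Python scripts to look and compute and a tool call to move; the robot and the scene stay as the last step left them, time stands still between calls to the robot, and variables do not carry over. Pictures are saved under pics/ and viewed, at most 14 in all, crops included, and the job is handed in when it is done.

Besides the shell and the picture viewer there is one more tool, called after ">>>" as name(argument=value, ...) on one line, values as JSON. arm_command: Moves the arm, as the interface text tells. Its arguments: {"type":"object","properties":{"moves":{"type":"array"},"force":{"type":"number"}},"required":["moves"]}

```bash
mkdir -p pics
python3 - <<'E'
from rig import bot,capture,camera_params
import cv2
for n in("top","side"):
    cv2.imwrite(f"pics/{n}0.png",capture(n)[:,:,::-1]);p=camera_params(n);print(n,p)
s=bot.observe();print(s["t"],s["ee_pos"],s["tool_rot"],s["gripper_width"],bot.tips_ahead)
E
```

```text
top {'K': array([[484.13956015,   0.        , 322.65379123],
       [  0.        , 484.13956015, 207.70551077],
       [  0.        ,   0.        ,   1.        ]]), 'origin': array([0.3041176 , 0.01261303, 1.44764362]), 'rotation': array([-0.6945711 , -0.04837202,  0.06357052,  0.71497547])}
side {'K': array([[377.90224108,   0.        , 325.85404468],
       [  0.        , 377.90224108, 196.70361561],
       [  0.        ,   0.        ,   1.        ]]), 'origin': array([0.38979021, 0.6314038 , 0.60474264]), 'rotation': array([-0.092148  , -0.05352117,  0.41454109,  0.90376984])}
0.1 [ 0.17989581 -0.6504169   0.23996955] [-5.37510695e-04  9.90912039e-01  1.34510374e-01 -4.84039612e-05] 0.09312193021016756 0.022
```

View pics/top0.png

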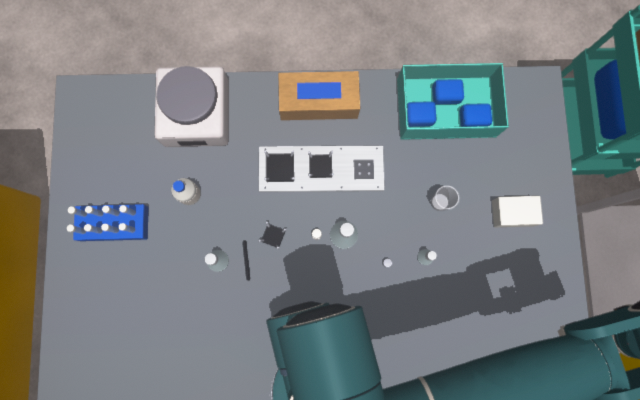

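View pics/side0.png

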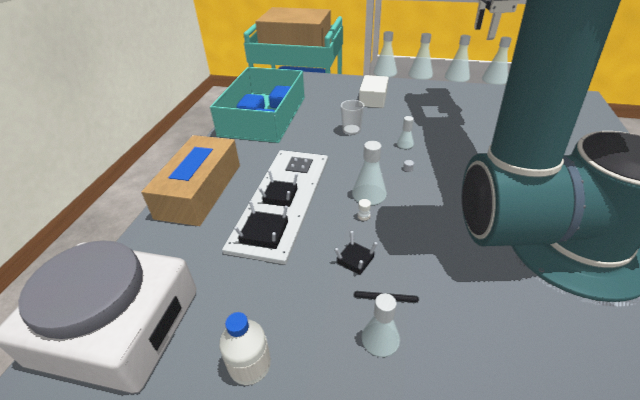

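Top view: holders on the platform at (280,167) large and (320,166) medium, stud foot at (364,169). Loose holder at (273,234); caps at (347,229) large, (210,259) medium, (431,255) small; jar at (317,233). I'll zoom in and measure.

```bash
cat > h.py <<'E'
import numpy as np,cv2
from scipy.spatial.transform import Rotation as R
from rig import bot,capture,camera_params
def rot(q): return R.from_quat(np.asarray(q)[[1,2,3,0]])
def w(n,u,v,z):
    p=camera_params(n);K=p["K"];r=rot(p["rotation"]).apply([(u-K[0,2])/K[0,0],-(v-K[1,2])/K[1,1],-1])
    o=p["origin"];return o+r*(z-o[2])/r[2]
def px(n,X):
    p=camera_params(n);c=rot(p["rotation"]).inv().apply(np.asarray(X)-p["origin"]);K=p["K"]
    return K[0,0]*c[0]/-c[2]+K[0,2],-K[1,1]*c[1]/-c[2]+K[1,2]
def crop(n,u0,v0,u1,v1,s,f):
    cv2.imwrite(f,cv2.resize(capture(n)[v0:v1,u0:u1,::-1],None,fx=s,fy=s,interpolation=cv2.INTER_CUBIC))
def to(X,yaw=None):
    "shift in tool axes (mm) to world TCP X; turn to make tool y at world yaw (mod pi)"
    s=bot.observe();T=rot(s["tool_rot"]);print("t",s["t"],"pos",s["ee_pos"].round(4),"shift",(T.inv().apply(np.asarray(X)-s["ee_pos"])*1000).round(1))
    y=T.apply([0,1,0]);a=np.arctan2(y[1],y[0]);z=T.apply([0,0,1])
    if yaw is not None: print("turn rz",round(-((yaw-a+np.pi/2)%np.pi-np.pi/2),3),"tooly",round(a,3),"z",z.round(3),"q6",s["q"][5].round(2))
E
python3 - <<'E'
from h import *
crop("top",250,140,390,250,5.7,"pics/c1.png")
for nm,u,v,z in [("L",280,167,.036),("M",320,166,.036),("foot",364,169,.02),("hold",273,234,.016),("capL",347,229,.145),("capM",210,259,.112),("capS",431,255,.088),("jar",317,233,.045),("thing",388,262,.02),("bottle",179,187,.13),("beaker",446,197,.04)]:
    print(nm,w("top",u,v,z).round(4))
for nm,u,v,z in [("capL",373,146,.145),("capM",385,301,.112),("capS",408,120,.088)]: print(nm,w("side",u,v,z).round(4))
E
```

```text
L [0.6559 0.1024 0.036 ]
M [ 0.6559 -0.0172  0.036 ]
foot [ 0.6472 -0.1506  0.02  ]
hold [0.4576 0.1278 0.016 ]
capL [ 0.4517 -0.0828  0.145 ]
capM [0.3836 0.293  0.112 ]
capS [ 0.378  -0.3206  0.088 ]
jar [ 0.4538 -0.0024  0.045 ]
thing [ 0.3649 -0.2089  0.02  ]
bottle [0.583  0.3756 0.13  ]
beaker [ 0.5508 -0.3885  0.04  ]
capL [ 0.4462 -0.0788  0.145 ]
capM [0.3821 0.2912 0.112 ]
capS [ 0.3748 -0.3126  0.088 ]
```

View pics/c1.png

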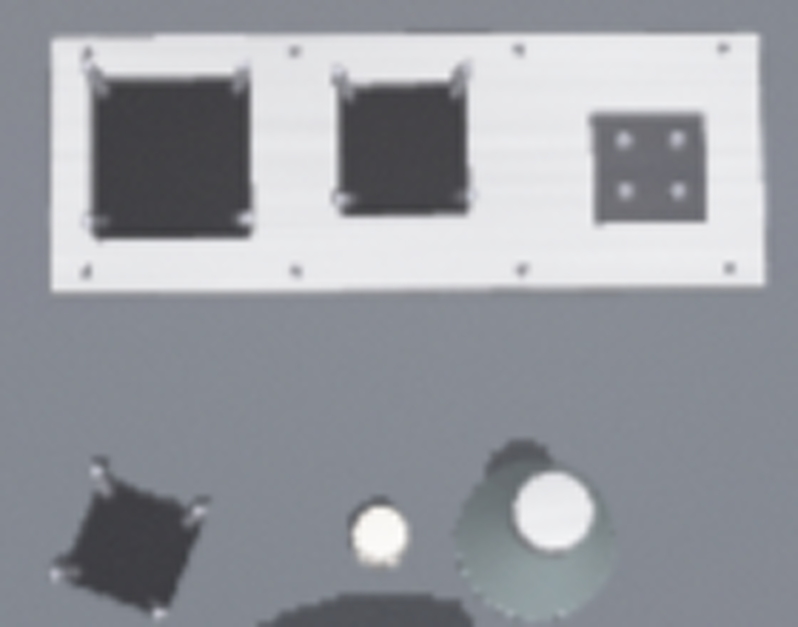

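Crop shows the stud plate at crop (650,168), i.e. px (364,169.5), the loose holder rotated about 20° at (135,545), and the large cap at (553,511). Next I'll segment for sub-pixel values and compute the first move.

```bash
cat >> h.py <<'E'
def blob(n,mask,z,seed):
    k,l,st,c=cv2.connectedComponentsWithStats(mask.astype(np.uint8),connectivity=4)
    i=min(range(1,k),key=lambda i:np.hypot(*(c[i]-seed))+(1e3 if st[i,4]<25*9 else 0))
    cs,_=cv2.findContours((l==i).astype(np.uint8),0,2)
    P=max(cs,key=cv2.contourArea)[:,0,:];P3=np.array([w(n,(u+.5)/3-.5,(v+.5)/3-.5,z)[:2] for u,v in P])*1000
    r=cv2.minAreaRect(P3.astype(np.float32));ci=cv2.minEnclosingCircle(P3.astype(np.float32))
    return dict(rect=np.round(np.r_[r[0],r[1],r[2]],1),area_c=np.round(w(n,*((c[i]+.5)/3-.5),z),4),circ=np.round(np.r_[ci[0],ci[1]],1))
def big(n): 
    return cv2.resize(capture(n),None,fx=3,fy=3,interpolation=cv2.INTER_CUBIC)
E
python3 - <<'E'
from h import *
im=big("top");g=im.max(2).astype(int)
o=lambda m,k=5:cv2.morphologyEx(m.astype(np.uint8),cv2.MORPH_OPEN,np.ones((k,k)))
for nm,u,v,z,t in [("L",280,167,.036,110),("M",320,166,.036,110),("foot",364,169,.02,170),("hold",273,235,.016,95)]:
    print(nm,blob("top",o(g<t,9),z,(3*u,3*v)))
for nm,u,v,z in [("capL",347,229,.145),("capM",210,259,.112),("capS",431,255,.088)]:
    print(nm,blob("top",o(im.min(2)>185),z,(3*u,3*v)))
to([.458,.128,.2],0)
E
```

```text
L {'rect': array([655. , 103.3,  79.9,  83.8,  89.3]), 'area_c': array([0.6548, 0.1038, 0.036 ]), 'circ': array([653.4, 103.6,  54. ])}
M {'rect': array([656.6, -18.3,  64. ,  68.7,  88.5]), 'area_c': array([ 0.6564, -0.0184,  0.036 ]), 'circ': array([655.3, -18.7,  42.4])}
foot {'rect': array([ 647.3, -149.3,   59.8,   58.1,   88.5]), 'area_c': array([ 0.6471, -0.1491,  0.02  ]), 'circ': array([ 647.4, -148.6,   40.2])}
hold {'rect': array([453.4, 127.9,  56.7,  57.2,  68.8]), 'area_c': array([0.4528, 0.1282, 0.016 ]), 'circ': array([451.9, 128.3,  33.2])}
capL {'rect': array([451.3, -82.4,  35.3,  35.5,  87.9]), 'area_c': array([ 0.451 , -0.0821,  0.145 ]), 'circ': array([451. , -82.2,  18.3])}
capM {'rect': array([3.846e+02, 2.930e+02, 2.930e+01, 2.910e+01, 3.000e-01]), 'area_c': array([0.3846, 0.2933, 0.112 ]), 'circ': array([384.5, 293.4,  15.5])}
capS {'rect': array([ 377.5, -323.4,   24.1,   23.7,   42.5]), 'area_c': array([ 0.3774, -0.323 ,  0.088 ]), 'circ': array([ 377.1, -323.4,   12.5])}
t 0.2 pos [ 0.1799 -0.6505  0.2402] shift [ 475.5 -676.2   40.7]
turn rz -1.301 tooly -1.301 z [-0.     0.001 -1.   ] q6 -0.04
```

>>> arm_command(moves=[[[471.5, -677.5, 20], [0, 0, -0.931], 93], [[471.5, -677.5, 20], [0, 0, -0.931], 93], [[471.5, -677.5, 20], [0, 0, -0.931], 93], [[471.5, -677.5, 20], [0, 0, -0.931], 93], [[471.5, -677.5, 20], [0, 0, -0.931], 93], [[471.5, -677.5, 20], [0, 0, -0.931], 93], [[471.5, -677.5, 20], [0, 0, -0.931], 93], [[471.5, -677.5, 20], [0, 0, -0.931], 93]], force=20)

```text
t: 1.2
ee_pos: [0.3458, -0.1772, 0.2286]
tool_rot: [0.0, 0.825, 0.565, 0.0]
contact_force: [1.7, -1.0, 0.6]
gripper_width: 0.093
finger_force: 0.0
```

Run:
```python
from h import *
to([.4535,.128,.22],-.370)
```

```text
t 1.2 pos [ 0.3458 -0.1772  0.2286] shift [323.5 -10.2   8.6]
turn rz -0.001 tooly -0.371 z [ 0.001 -0.    -1.   ] q6 -0.17
```

>>> arm_command(moves=[[[323, -10, 8], [0, 0, 0], 93], [[323, -10, 8], [0, 0, 0], 93], [[323, -10, 8], [0, 0, 0], 93], [[323, -10, 8], [0, 0, 0], 93], [[323, -10, 8], [0, 0, 0], 93], [[323, -10, 8], [0, 0, 0], 93], [[323, -10, 8], [0, 0, 0], 93], [[323, -10, 8], [0, 0, 0], 93]])

```text
t: 2.2
ee_pos: [0.4531, 0.1246, 0.2207]
tool_rot: [0.0, 0.825, 0.564, 0.0]
contact_force: [0.7, -0.1, -0.6]
gripper_width: 0.0928
finger_force: 0.0
```

Run:
```python
from h import *
to([.4535,.128,.027],-.370)
crop("side",280,140,480,290,4,"pics/s1.png")
s=bot.observe();T=rot(s["tool_rot"])
print(px("side",s["ee_pos"]+T.apply([0,0,.022])))
```

```text
t 2.2 pos [0.4531 0.1246 0.2207] shift [  3.3  -0.9 193.7]
turn rz -0.001 tooly -0.371 z [ 0. -0. -1.] q6 0.59
(np.float64(356.83952528819447), np.float64(182.97482248445368))
```

View pics/s1.png

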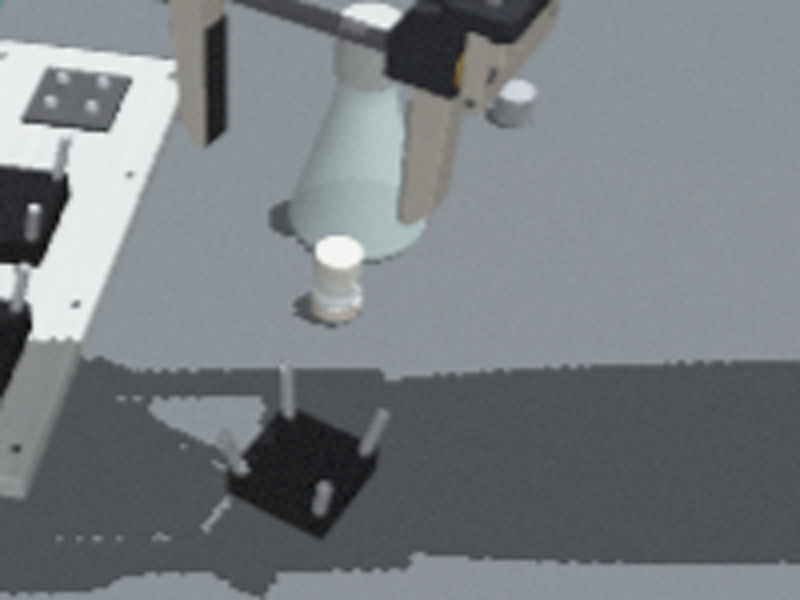

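The side view shows fingertips at about px (357,185), matching the predicted (357,183), with the holder below them. Descending.

>>> arm_command(moves=[[[0, 0, 60], [0, 0, 0], 93], [[0, 0, 120], [0, 0, 0], 93], [[0, 0, 130], [0, 0, 0], 93], [[0, 0, 130], [0, 0, 0], 93]])

```text
t: 2.75
ee_pos: [0.4537, 0.1252, 0.092]
tool_rot: [0.0, 0.825, 0.565, 0.0]
contact_force: [0.1, -0.7, 1.1]
gripper_width: 0.0933
finger_force: 0.0
```

Run:
```python
from h import *
to([.4535,.128,.027],-.370)
```

```text
t 2.75 pos [0.4537 0.1252 0.092 ] shift [ 2.5 -1.3 65. ]
turn rz -0.001 tooly -0.371 z [ 0.001  0.    -1.   ] q6 0.59
```

>>> arm_command(moves=[[[2.5, -1, 50], [0, 0, 0], 93], [[2.5, -1, 65], [0, 0, 0], 93], [[2.5, -1, 65], [0, 0, 0], 93], [[2.5, -1, 65], [0, 0, 0], 50], [[2.5, -1, 65], [0, 0, 0], 45], [[2.5, -1, 65], [0, 0, 0], 45], [[2.5, -1, 65], [0, 0, 0], 45], [[2.5, -1, 65], [0, 0, 0], 45]], force=30)

```text
t: 3.75
ee_pos: [0.4532, 0.1284, 0.0258]
tool_rot: [-0.0, 0.825, 0.565, 0.0]
contact_force: [-1.7, 0.5, 3.7]
gripper_width: 0.0556
finger_force: 30.0
```

Run:
```python
from h import *
to([.4535,.128,.127],-.370)
im=big("top");g=im.max(2).astype(int)
s=bot.observe();print(s["gripper_width"],s["finger_force"],s["contact_force"])
```

```text
t 3.75 pos [0.4532 0.1284 0.0258] shift [  -0.3    0.4 -101.2]
turn rz 0.0 tooly -0.37 z [ 0.  0. -1.] q6 0.59
0.055213573197329266 29.977534264326096 [-2.55050407  0.62241476  4.44310625]
```

>>> arm_command(moves=[[[0, 0, -20], [0, 0, 0], 45], [[0, 0, -75], [0, 0, 0], 45], [[0, 0, -134], [0, 0, 0], 45], [[-30, 44, -134], [0, 0, -0.05], 45], [[-62, 93, -134], [0, 0, -0.11], 45], [[-94, 141, -134], [0, 0, -0.17], 45], [[-126, 188, -134], [0, 0, -0.23], 45], [[-157, 234, -134], [0, 0, -0.29], 45]])

```text
t: 4.8
ee_pos: [0.6154, -0.1044, 0.1592]
tool_rot: [-0.0, 0.734, 0.679, -0.0]
contact_force: [0.7, 0.4, -0.7]
gripper_width: 0.0558
finger_force: 30.0
```

Run:
```python
from h import *
to([.6473,-.1493,.100],-.026)
```

```text
t 4.8 pos [ 0.6154 -0.1044  0.1592] shift [-42.2  35.3  59.2]
turn rz -0.052 tooly -0.078 z [-0.  0. -1.] q6 -0.13
```

>>> arm_command(moves=[[[-35, 30, 20], [0, 0, -0.052], 45], [[-42, 35, 45], [0, 0, -0.052], 45], [[-42, 35, 60], [0, 0, -0.052], 45], [[-42, 35, 60], [0, 0, -0.052], 45], [[-42, 35, 60], [0, 0, -0.052], 45]])

```text
t: 5.42
ee_pos: [0.6463, -0.1467, 0.1008]
tool_rot: [0.001, 0.717, 0.697, 0.0]
contact_force: [0.7, 0.1, -1.2]
gripper_width: 0.0561
finger_force: 30.0
```

Run:
```python
from h import *
to([.6473,-.1493,.060],-.026)
a=capture("side")[120:220,250:370,::-1];b=capture("top")[130:205,310:420,::-1]
f=lambda x,s:cv2.resize(x,s,interpolation=cv2.INTER_CUBIC)
cv2.imwrite("pics/p1.png",np.vstack([f(a,(600,500)) ]));cv2.imwrite("pics/p2.png",f(b,(770,525)))
```

```text
t 5.425 pos [ 0.6463 -0.1467  0.1008] shift [-2.5  1.  40.8]
turn rz -0.001 tooly -0.027 z [ 0.001 -0.    -1.   ] q6 -0.23
```

View pics/p1.png

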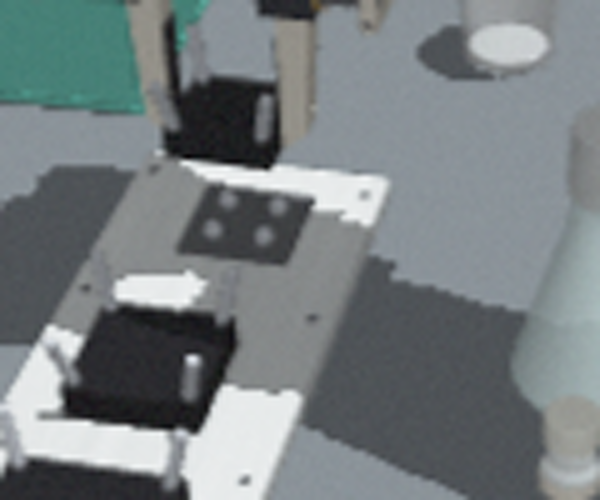

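View pics/p2.png

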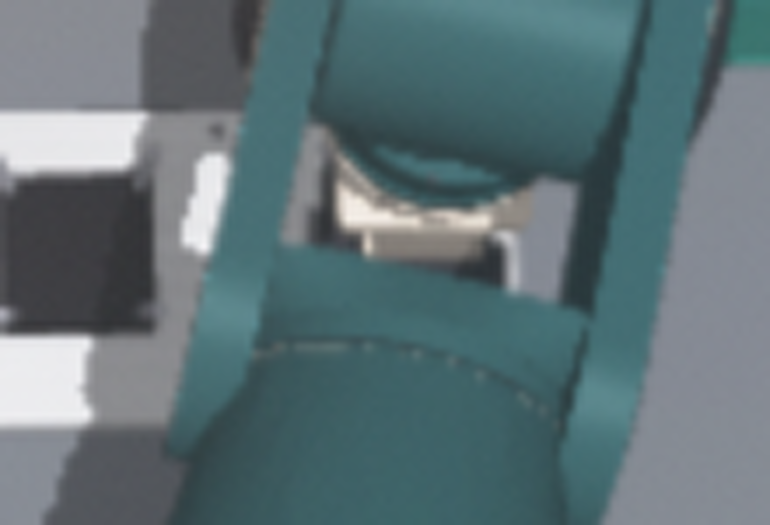

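Side view: studded plate centred at px (299.7,164.9). The holder is held level above it, with near bottom corners at px (283,151) and (305,153.4). The top view is blocked by the arm.

Run:
```python
from h import *
q=lambda u,v,z:w("side",250+(u+.5)/5-.5,120+(v+.5)/5-.5,z)
print("foot corners",[q(*c,.02)[:2].round(4) for c in [(208,185),(315,198),(293,265),(178,250)]])
print("mean",np.mean([q(*c,.02) for c in [(208,185),(315,198),(293,265),(178,250)]],0))
print("studs",np.mean([q(*c,.026) for c in [(229,200),(279,206),(265,236),(213,229)]],0))
print("holder",[q(*c,.075)[:2].round(4) for c in [(165,155),(277,167)]], [q(*c,.091)[:2].round(4) for c in [(167,122),(280,137)]])
s=bot.observe()
T=rot(s["tool_rot"]);X=s["ee_pos"]
for dx in(-.028,.028):
  for z in(-.0258,-.0098):
    u,v=px("side",X+[dx,.028,z]);print("pred crop",((u-250)*5).round(1),((v-120)*5).round(1))
```

```text
foot corners [array([ 0.6736, -0.1795]), array([ 0.6132, -0.1782]), array([ 0.6102, -0.1179]), array([ 0.6724, -0.1194])]
mean [ 0.64233863 -0.14874983  0.02      ]
studs [ 0.64221789 -0.14588418  0.026     ]
holder [array([ 0.6757, -0.1249]), array([ 0.6173, -0.1248])] [array([ 0.6749, -0.1308]), array([ 0.6156, -0.1278])]
pred crop 269.7 171.1
pred crop 267.8 144.0
pred crop 161.8 159.6
pred crop 158.8 132.7
```

>>> arm_command(moves=[[[0, -4, 20], [0, 0, 0], 45], [[0, -4, 40], [0, 0, 0], 45], [[0, -4, 43], [0, 0, 0], 45], [[0, -4, 43], [0, 0, 0], 45], [[0, -4, 43], [0, 0, 0], 45]])

```text
t: 6.15
ee_pos: [0.6425, -0.1473, 0.0571]
tool_rot: [0.0, 0.717, 0.697, 0.0]
contact_force: [0.2, 0.1, -1.2]
gripper_width: 0.0561
finger_force: 30.0
```

Run:
```python
from h import *
to([.6423,-.1467,.0458],-.026)
a=sum(capture("side")[130:190,260:340,::-1].astype(np.float32) for i in range(4))/4
cv2.imwrite("pics/p3.png",cv2.resize(a,(800,600),interpolation=cv2.INTER_CUBIC))
s=bot.observe();X=s["ee_pos"];print(s["contact_force"])
```

```text
t 6.15 pos [ 0.6425 -0.1473  0.0571] shift [ 0.6 -0.2 11.3]
turn rz -0.002 tooly -0.028 z [ 0.001 -0.    -1.   ] q6 -0.24
[ 0.1305474   0.68133556 -1.5135453 ][ WARN:0@1.254] global loadsave.cpp:1063 imwrite_ Unsupported depth image for selected encoder is fallbacked to CV_8U.
```

View pics/p3.png

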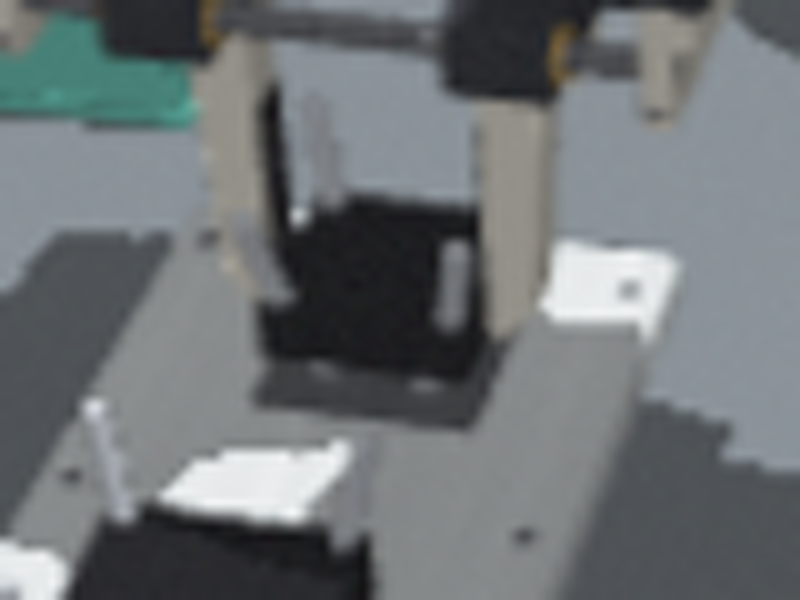

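Run:
```python
from h import *
q=lambda u,v,z:w("side",260+(u+.5)/10-.5,130+(v+.5)/10-.5,z)
H=[q(*c,.0313) for c in [(262,357),(472,380)]];P=[q(*c,.02) for c in [(255,403),(470,427)]]
print(np.round(H,4),np.round(P,4)); print("hc",np.mean(H,0)-[0,.028,0],"pc",np.mean(P,0)-[0,.03,0])
G=[q(*c,.026) for c in [(325,370),(425,383)]];print("near studs",np.round(G,4))
```

```text
[[ 0.671  -0.1233  0.0313]
 [ 0.6149 -0.1236  0.0313]] [[ 0.6724 -0.1183  0.02  ]
 [ 0.6147 -0.1185  0.02  ]]
hc [ 0.64295145 -0.15146371  0.0313    ] pc [ 0.64358827 -0.14838877  0.02      ]
near studs [[ 0.6558 -0.1278  0.026 ]
 [ 0.6286 -0.1271  0.026 ]]
```

>>> arm_command(moves=[[[3, 0, 0], [0, 0, 0], 45], [[3, 0, 2], [0, 0, 0], 45], [[3, 0, 4], [0, 0, 0], 45], [[3, 0, 6], [0, 0, 0], 45], [[3, 0, 7], [0, 0, 0], 45], [[3, 0, 7], [0, 0, 0], 45]])

```text
t: 7.1
ee_pos: [0.6426, -0.1443, 0.0516]
tool_rot: [0.001, 0.717, 0.697, 0.0]
contact_force: [-8.5, 1.8, 18.1]
gripper_width: 0.056
finger_force: 30.0
```

>>> arm_command(moves=[[[0, -0.8, 0], [0, 0, 0], 45], [[0, -1.5, 0], [0, 0, 0], 45], [[0, -1.5, 0.5], [0, 0, 0], 45], [[0, -1.5, 1], [0, 0, 0], 45]])

```text
t: 7.6
ee_pos: [0.6422, -0.1443, 0.0514]
tool_rot: [0.002, 0.717, 0.697, 0.001]
contact_force: [-3.1, 3.5, 23.1]
gripper_width: 0.0556
finger_force: 30.0
```

>>> arm_command(moves=[[[1, 0, -1], [0, 0, 0], 45], [[1, -0.5, 0], [0, 0, 0], 45], [[1.5, -0.5, 0], [0, 0, 0], 45], [[1.5, -0.5, 0], [0, 0, 0], 45]])

```text
t: 8.1
ee_pos: [0.6421, -0.1437, 0.0518]
tool_rot: [0.003, 0.717, 0.697, 0.001]
contact_force: [0.5, -4.8, 21.3]
gripper_width: 0.0557
finger_force: 30.0
```

Run:
```python
from h import *
to([.6423,-.1467,.0458],-.026)
s=bot.observe();print(s["contact_force"].round(1),s["wrist_torque"].round(2))
```

```text
t 8.1 pos [ 0.6421 -0.1437  0.0518] shift [-3.   0.3  6. ]
turn rz -0.002 tooly -0.028 z [ 0.005 -0.002 -1.   ] q6 -0.23
[ 0.5 -4.8 21.3] [-0.89  0.04  0.03]
```

Run:
```python
from h import *
a=sum(capture("side")[140:185,275:335,::-1].astype(np.float32) for i in range(4))/4
cv2.imwrite("pics/p4.png",cv2.resize(np.clip(a*1.6,0,255).astype(np.uint8),(800,600),interpolation=cv2.INTER_CUBIC))
```

```text
(no output)
```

View pics/p4.png

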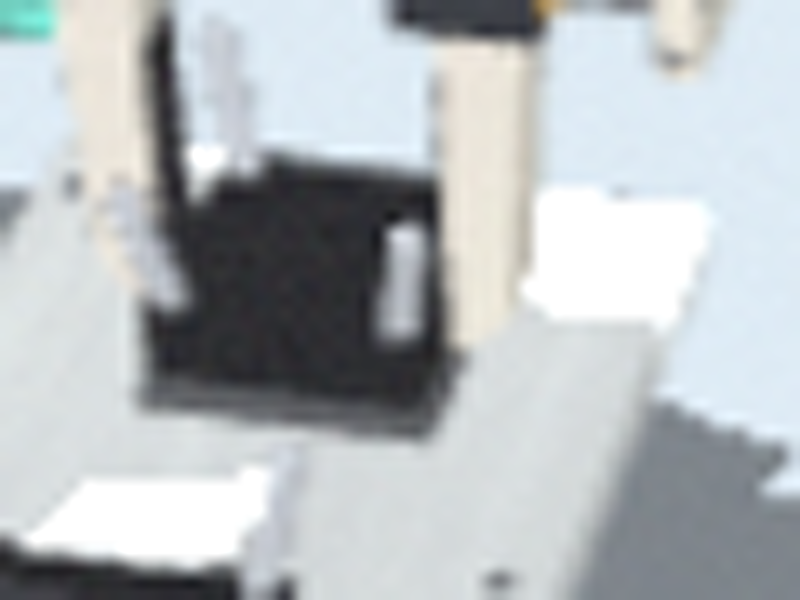

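Run:
```python
from h import *
c=np.array([.6428,-.1484]);f=lambda p:((np.array(px("side",p))-[275,140]+.5)*13.333-.5).round(1)
for dx in(.03,-.03): print("plate",f([c[0]+dx,c[1]+.03,.02]))
for dx in(.028,-.028): print("holder",f([c[0]+dx,c[1]+.028,.026]), "+1mm x",f([c[0]+dx+.001,c[1]+.028,.026]),"+1mm y",f([c[0]+dx,c[1]+.029,.026]),"+1z",f([c[0]+dx,c[1]+.028,.027]))
```

```text
plate [138.7 403.5]
plate [436.3 437.6]
holder [148.7 373.8] +1mm x [143.8 373.2] +1mm y [147.2 376.8] +1z [148.2 369.6]
holder [427.2 405.4] +1mm x [422.2 404.8] +1mm y [425.9 408.5] +1z [426.9 401.2]
```

>>> arm_command(moves=[[[0, 0, -4], [0, 0, 0], 45], [[0, 0, -4], [0, 0, 0], 45], [[0, 0, -4], [0, 0, 0], 45]])

```text
t: 8.68
ee_pos: [0.6404, -0.1426, 0.0527]
tool_rot: [0.0, 0.717, 0.697, 0.0]
contact_force: [-1.2, -0.2, 4.6]
gripper_width: 0.0557
finger_force: 30.0
```

Run:
```python
from h import *
to([.6423,-.1467,.0458],-.026)
s=bot.observe();print(s["contact_force"].round(1),s["wrist_torque"].round(2))
# line fits: plate/holder edges
im=np.mean([capture("side") for i in range(6)],0).astype(np.float32).max(2)
g=cv2.resize(im[130:190,260:340],None,fx=10,fy=10,interpolation=cv2.INTER_CUBIC)
for nm in("columns",):
  for u in (290,320,350,380,410,440):
    print(u,[int(x) for x in g[340:460:6,u]])
for v in (400,405,410):
    print(v,[int(x) for x in g[v,220:300:6]],[int(x) for x in g[v,430:530:6]])
```

```text
t 8.675 pos [ 0.6404 -0.1426  0.0527] shift [-4.1  2.1  6.9]
turn rz -0.002 tooly -0.028 z [ 0. -0. -1.] q6 -0.23
[-1.2 -0.2  4.6] [-0.12  0.01 -0.02]
290 [40, 28, 31, 31, 30, 28, 33, 45, 57, 63, 61, 77, 116, 141, 140, 141, 141, 141, 136, 137]
320 [31, 32, 32, 30, 27, 28, 31, 32, 45, 60, 62, 72, 95, 120, 132, 138, 138, 137, 135, 137]
350 [31, 32, 31, 31, 30, 32, 32, 30, 38, 52, 59, 66, 73, 100, 130, 140, 137, 133, 142, 157]
380 [32, 32, 30, 30, 31, 31, 31, 29, 32, 38, 51, 62, 58, 83, 119, 129, 128, 129, 129, 128]
410 [31, 31, 31, 31, 31, 31, 31, 29, 28, 30, 45, 60, 61, 73, 92, 116, 134, 137, 138, 137]
440 [76, 72, 57, 41, 33, 29, 29, 30, 29, 29, 36, 47, 56, 65, 75, 106, 133, 137, 138, 137]
400 [140, 140, 140, 140, 136, 116, 90, 74, 66, 68, 65, 62, 61, 60] [41, 38, 34, 33, 33, 27, 27, 36, 56, 79, 109, 133, 138, 140, 139, 138, 138]
405 [141, 140, 140, 141, 140, 123, 101, 87, 81, 82, 78, 73, 70, 69] [52, 48, 43, 40, 39, 32, 33, 41, 67, 95, 120, 135, 139, 140, 139, 138, 137]
410 [141, 140, 140, 141, 141, 131, 118, 111, 107, 108, 106, 104, 103, 99] [57, 54, 53, 52, 51, 47, 47, 51, 76, 107, 128, 137, 138, 138, 138, 137, 137]
```

>>> arm_command(moves=[[[-1, 2, -3], [0, 0, 0], 45], [[-1, 2, -3], [0, 0, 0], 45], [[-1, 2, -3], [0, 0, 0], 45]])

```text
t: 9.35
ee_pos: [0.6421, -0.1436, 0.0552]
tool_rot: [-0.0, 0.717, 0.697, -0.0]
contact_force: [-1.0, -0.4, -1.5]
gripper_width: 0.0557
finger_force: 30.0
```

```bash
cat > edge.py <<'E'
from h import *
def run():
    s=bot.observe();X=s["ee_pos"];print(X.round(4),s["contact_force"].round(1))
    im=np.mean([capture("side") for i in range(4)],0).max(2)
    def line(pred,lev,half=4):
        # pred: two 3D pts; find level crossing vertically near predicted line
        (u0,v0),(u1,v1)=[px("side",p) for p in pred];P=[]
        for u in range(int(min(u0,u1))+3,int(max(u0,u1))-2):
            vp=v0+(v1-v0)*(u-u0)/(u1-u0);vs=np.arange(int(vp-half),int(vp+half)+1);c=im[vs,u]
            k=[i for i in range(len(c)-1) if (c[i]-lev)*(c[i+1]-lev)<0]
            if k: i=min(k,key=lambda i:abs(vs[i]-vp));P.append((u,vs[i]+(lev-c[i])/(c[i+1]-c[i])))
        P=np.array(P);a=np.polyfit(*P.T,1);r=P[:,1]-np.polyval(a,P[:,0]);m=abs(r)<.5;a=np.polyfit(*P[m].T,1)
        return a,r.std(),m.sum()
    hz=X[2]-.0258
    for nm,x,y,z,hw,lev in [("holder",X[0],X[1]+.028-.004,hz,.028,46),("plate",.6428,-.1484+.03,.02,.03,100)]:
        a,r,n=line([[x+hw,y,z],[x-hw,y,z]],lev)
        A,B=[w("side",u,np.polyval(a,u),z) for u in (287,305)]
        d=A-B;print(nm,"yaw",np.arctan2(d[1],d[0]).round(3),"edge y at x=.6428",(B+d*(.6428-B[0])/d[0])[1].round(4),"res",r.round(2),n)
if __name__=="__main__": run()
E
python3 edge.py
```

```text
[ 0.6421 -0.1436  0.0552] [-1.  -0.4 -1.5]
holder yaw -0.044 edge y at x=.6428 -0.1194 res 0.1 16
plate yaw -0.024 edge y at x=.6428 -0.1167 res 0.1 18
```

>>> arm_command(moves=[[[0.5, 0, 0], [0, 0, -0.015], 45], [[0.5, 0, 2], [0, 0, -0.015], 45], [[0.5, 0, 4], [0, 0, -0.015], 45], [[0.5, 0, 5], [0, 0, -0.015], 45], [[0.5, 0, 5], [0, 0, -0.015], 45]])

```text
t: 10.18
ee_pos: [0.6425, -0.1431, 0.0523]
tool_rot: [0.0, 0.712, 0.702, 0.0]
contact_force: [-8.2, 3.1, 16.9]
gripper_width: 0.0556
finger_force: 30.0
```

>>> arm_command(moves=[[[0, -2, -3], [0, 0, 0], 45], [[0, -2, -3], [0, 0, 0], 45], [[0, -2, -1], [0, 0, 0], 45], [[0, -2, 0], [0, 0, 0], 45], [[0, -2, 0], [0, 0, 0], 45]])

```text
t: 10.8
ee_pos: [0.6405, -0.1431, 0.0522]
tool_rot: [0.0, 0.712, 0.702, 0.0]
contact_force: [-9.6, 2.8, 18.8]
gripper_width: 0.0555
finger_force: 30.0
```

>>> arm_command(moves=[[[0, -2, -3], [0, 0, 0], 45], [[0, -2, -3], [0, 0, 0], 45], [[0, -2, -1], [0, 0, 0], 45], [[0, -2, 0], [0, 0, 0], 45], [[0, -2, 0], [0, 0, 0], 45]])

```text
t: 11.42
ee_pos: [0.6384, -0.1431, 0.0524]
tool_rot: [0.0, 0.712, 0.702, 0.0]
contact_force: [-12.3, 3.6, 23.6]
gripper_width: 0.0556
finger_force: 30.0
```

The visible plate edge is its lower rim (z=.016), so my y was about 5 mm off. Correcting to y≈-0.148, which agrees with the top-camera estimate.

>>> arm_command(moves=[[[0, 0, -4], [0, 0, 0], 45], [[-5, 3.5, -4], [0, 0, 0.01], 45], [[-5, 3.5, -4], [0, 0, 0.01], 45], [[-5, 3.5, -1], [0, 0, 0.01], 45], [[-5, 3.5, 1], [0, 0, 0.01], 45], [[-5, 3.5, 2], [0, 0, 0.01], 45], [[-5, 3.5, 2], [0, 0, 0.01], 45]])

```text
t: 12.3
ee_pos: [0.6425, -0.1482, 0.0489]
tool_rot: [0.001, 0.715, 0.699, 0.001]
contact_force: [7.4, 0.0, 1.1]
gripper_width: 0.0558
finger_force: 30.0
```

>>> arm_command(moves=[[[0, 1, 0], [0, 0, 0], 45], [[0, 1, 1.5], [0, 0, 0], 45], [[0, 1, 3], [0, 0, 0], 45], [[0, 1, 4], [0, 0, 0], 45], [[0, 1, 4], [0, 0, 0], 45]])

```text
t: 12.92
ee_pos: [0.6429, -0.1482, 0.0457]
tool_rot: [0.0, 0.715, 0.699, 0.0]
contact_force: [-0.7, 1.1, 13.0]
gripper_width: 0.0558
finger_force: 30.0
```

Seated (z 0.0457, expected 0.0458). One more push, then release and lift.

>>> arm_command(moves=[[[0, 0, 2], [0, 0, 0], 45], [[0, 0, 2], [0, 0, 0], 45], [[0, 0, 0], [0, 0, 0], 72], [[0, 0, 0], [0, 0, 0], 72], [[0, 0, 0], [0, 0, 0], 72], [[0, 0, -60], [0, 0, 0], 80], [[0, 0, -120], [0, 0, 0], 93], [[0, 0, -150], [0, 0, 0], 93]])

```text
t: 13.92
ee_pos: [0.6431, -0.1483, 0.198]
tool_rot: [0.001, 0.715, 0.699, 0.001]
contact_force: [-0.3, 0.1, -0.4]
gripper_width: 0.0921
finger_force: 0.0
```

Run:
```python
from h import *
to([.4511,-.0822,.23],-.0)
a=capture("side")[120:220,250:370,::-1]
cv2.imwrite("pics/p5.png",cv2.resize(a,(600,500),interpolation=cv2.INTER_CUBIC))
```

```text
t 13.925 pos [ 0.6431 -0.1483  0.198 ] shift [  61.7 -193.4  -32.6]
turn rz -0.023 tooly -0.023 z [ 0.003 -0.001 -1.   ] q6 -0.24
```

View pics/p5.png

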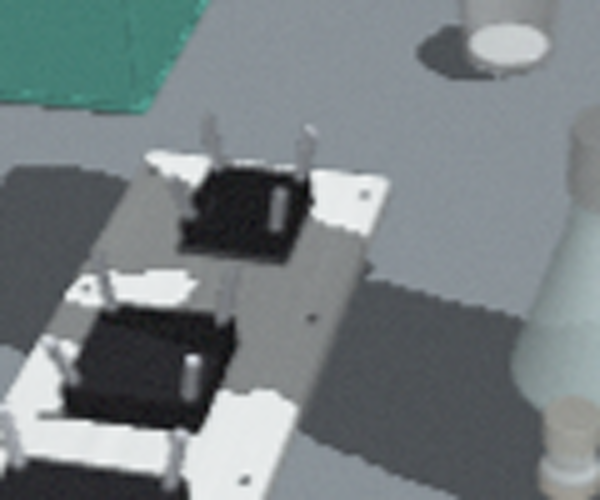

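Holder is seated and level on the foot (side crop around (245,215)). Next, the large flask.

>>> arm_command(moves=[[[0, 0, -35], [0, 0, 0], 93], [[20, -60, -35], [0, 0, 0], 93], [[40, -120, -35], [0, 0, 0], 93], [[63, -180, -35], [0, 0, 0], 93], [[63, -196, -35], [0, 0, 0], 93], [[63, -196, -35], [0, 0, 0], 93], [[63, -196, -35], [0, 0, 0], 93]])

```text
t: 14.85
ee_pos: [0.4488, -0.0809, 0.2293]
tool_rot: [-0.0, 0.715, 0.699, -0.0]
contact_force: [0.7, 1.0, 0.7]
gripper_width: 0.0927
finger_force: 0.0
```

Run:
```python
from h import *
to([.449,-.081,.137])
im=capture("side")[:,:,::-1]
a=im[120:180,330:410];b=im[160:260,220:345]
cv2.imwrite("pics/p6.png",np.hstack([cv2.resize(a,(320,240),interpolation=2),cv2.resize(b,(480,384),interpolation=2)[:240]]) if 0 else np.vstack([cv2.resize(a,(320,240),interpolation=2)]))
x=np.zeros((600,800,3),np.uint8);x[:480,:600]=cv2.resize(im[150:270,220:370],(600,480),interpolation=2)
x[:120,600:]=cv2.resize(im[130:166,340:400],(200,120),interpolation=2)
cv2.imwrite("pics/p6.png",x)
```

```text
t 14.85 pos [ 0.4488 -0.0809  0.2293] shift [-0.1  0.3 92.3]
```

View pics/p6.png

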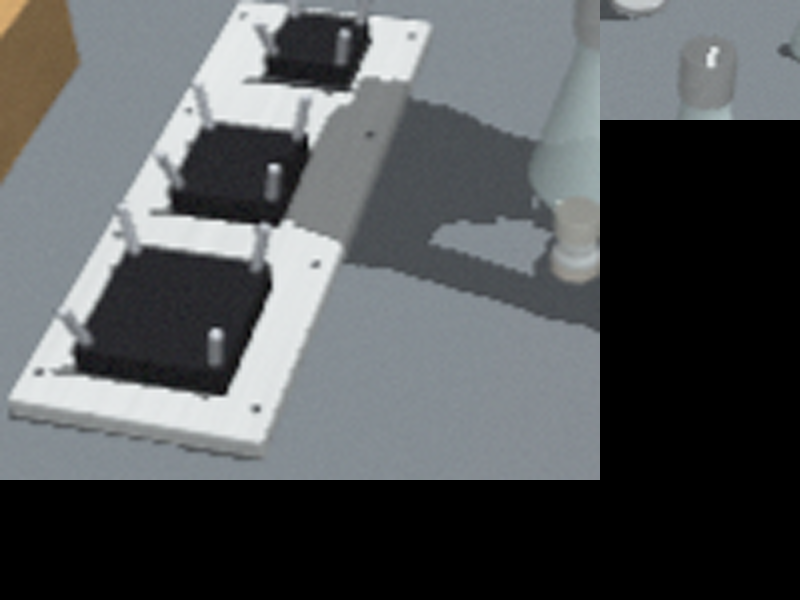

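Run:
```python
from h import *
q=lambda u,v,z:w("side",220+(u+.5)/4-.5,150+(v+.5)/4-.5,z)
Y=np.array([.024,1,0])
for nm,a,b,z,h in [("S",(266,73),(350,90),.020,.028),("M",(172,206),(283,223),.016,.034),("L",(78,368),(228,394),.016,.042)]:
    A,B=q(*a,z),q(*b,z);print(nm,"width",np.linalg.norm(A-B).round(4),"yaw",np.arctan2(*(A-B)[1::-1]).round(3),"c",((A+B)/2-Y*h).round(4))
print("capL",w("side",372.7,144.1,.145).round(4))
```

```text
S width 0.0593 yaw -0.132 c [ 0.6421 -0.1512  0.02  ]
M width 0.0692 yaw -0.03 c [ 0.6552 -0.0267  0.016 ]
L width 0.0838 yaw -0.025 c [0.6531 0.0986 0.016 ]
capL [ 0.4477 -0.0863  0.145 ]
```

>>> arm_command(moves=[[[0, 0, 50], [0, 0, 0], 93], [[0, 0, 85], [0, 0, 0], 93], [[0, 0, 94], [0, 0, 0], 93], [[0, 0, 94], [0, 0, 0], 93], [[0, 0, 94], [0, 0, 0], 60], [[0, 0, 94], [0, 0, 0], 30], [[0, 0, 94], [0, 0, 0], 30], [[0, 0, 94], [0, 0, 0], 30]], force=25)

```text
t: 15.9
ee_pos: [0.4482, -0.0807, 0.1358]
tool_rot: [0.0, 0.715, 0.699, 0.0]
contact_force: [0.2, 0.2, -0.1]
gripper_width: 0.0574
finger_force: 0.0
```

>>> arm_command(moves=[[[0, 0, 0], [0, 0, 0], 30], [[0, 0, 0], [0, 0, 0], 30], [[0, 0, 0], [0, 0, 0], 30], [[0, 0, 0], [0, 0, 0], 30]], force=25)

```text
t: 16.4
ee_pos: [0.4482, -0.0807, 0.1355]
tool_rot: [0.0, 0.715, 0.699, 0.0]
contact_force: [-0.3, 0.3, -0.3]
gripper_width: 0.0377
finger_force: 25.0
```

>>> arm_command(moves=[[[0, 0, -10], [0, 0, 0], 30], [[0, 0, -50], [0, 0, 0], 30], [[0, 0, -95], [0, 0, 0], 30], [[20, 20, -110], [0, 0, 0], 30], [[55, 57, -110], [0, 0, 0], 30], [[90, 94, -110], [0, 0, 0], 30], [[125, 130, -110], [0, 0, 0], 30], [[155, 163, -110], [0, 0, 0], 30]])

```text
t: 17.4
ee_pos: [0.6158, 0.072, 0.2459]
tool_rot: [0.0, 0.715, 0.699, 0.0]
contact_force: [0.2, -0.5, -0.9]
gripper_width: 0.0376
finger_force: 25.0
```

>>> arm_command(moves=[[[20, 22, 0], [0, 0, 0], 30], [[32, 33, 0], [0, 0, 0], 30], [[35, 36, 0], [0, 0, 0], 30], [[35, 36, 20], [0, 0, 0], 30], [[35, 36, 38], [0, 0, 0], 30], [[35, 36, 38], [0, 0, 0], 30], [[35, 36, 38], [0, 0, 0], 30]])

```text
t: 18.27
ee_pos: [0.6514, 0.1044, 0.2078]
tool_rot: [0.0, 0.715, 0.699, 0.0]
contact_force: [0.3, 0.9, -1.0]
gripper_width: 0.0377
finger_force: 25.0
```

Run:
```python
from h import *
to([.651,.105,.1355+.036])
im=capture("side")[:,:,::-1]
cv2.imwrite("pics/p7.png",cv2.resize(im[130:270,200:370],(728,600),interpolation=2))
```

```text
t 18.275 pos [0.6514 0.1044 0.2078] shift [ 0.6 -0.4 36.3]
```

View pics/p7.png

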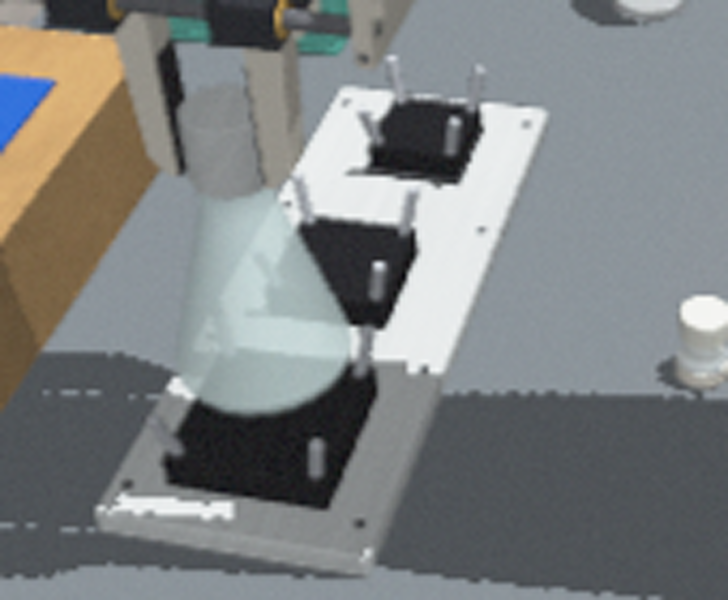

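Run:
```python
from h import *
q=lambda u,v,z:w("side",200+u/4.282,130+v/4.286,z)
print("base centre",q(264,350,.0723).round(4),"front",q(255,414,.0723).round(4),"L/R",q(177,362,.0723).round(4),q(353,345,.0723).round(4))
p=[(167,481),(327,508)];A,B=[q(*c,.016) for c in p];print("L blk",((A+B)/2-[.001,.042,0]).round(4))
f=lambda X:(np.array(px("side",X))-[200,130])*4.285
t=np.linspace(0,2*np.pi,200)
for y in(.098,.1044):
    E=np.array([f([.6514+.042*np.cos(a),y+.042*np.sin(a),.0723]) for a in t]);print("pred extents",y,E.min(0).round(),E.max(0).round(),E[E[:,1].argmax()].round())
```

```text
base centre [0.6527 0.0981 0.0723] front [0.642  0.1405 0.0723] L/R [0.6913 0.1142 0.0723] [0.6111 0.0864 0.0723]
L blk [0.653 0.1   0.016]
pred extents 0.098 [179. 294.] [353. 412.] [254. 412.]
pred extents 0.1044 [174. 302.] [349. 421.] [249. 421.]
```

Large flask sits centred over its holder within about 2 mm (base front at (250,413), block front edge (167,481)–(327,508)). Lowering it.

>>> arm_command(moves=[[[1, 1, 12], [0, 0, 0], 30], [[1, 1.5, 22], [0, 0, 0], 30], [[1, 1.5, 29], [0, 0, 0], 30], [[1, 1.5, 33], [0, 0, 0], 30], [[1, 1.5, 35.5], [0, 0, 0], 30], [[1, 1.5, 36.5], [0, 0, 0], 30], [[1, 1.5, 36.5], [0, 0, 0], 30]])

```text
t: 19.2
ee_pos: [0.6531, 0.1057, 0.1716]
tool_rot: [0.0, 0.715, 0.699, 0.0]
contact_force: [-1.2, 0.1, 3.8]
gripper_width: 0.0377
finger_force: 25.0
```

Contact at the expected height, with 4 N and no side force. Release, rise and head for the medium flask.

>>> arm_command(moves=[[[0, 0, 0], [0, 0, 0], 46], [[0, 0, 0], [0, 0, 0], 60], [[0, 0, 0], [0, 0, 0], 60], [[0, 0, -30], [0, 0, 0], 60], [[0, 0, -80], [0, 0, 0], 70], [[0, 0, -90], [0, 0, 0], 80]])

```text
t: 19.95
ee_pos: [0.6537, 0.1057, 0.265]
tool_rot: [0.001, 0.715, 0.699, 0.002]
contact_force: [1.0, 0.6, -0.4]
gripper_width: 0.0756
finger_force: 0.0
```

Run:
```python
from h import *
to([.382,.293,.20])
im=big("top")
o=cv2.morphologyEx((im.min(2)>185).astype(np.uint8),cv2.MORPH_OPEN,np.ones((5,5)))
print("capM",blob("top",o,.112,(630,777)),"jar",blob("top",o,.045,(951,700)))
```

```text
t 19.95 pos [0.6537 0.1057 0.265 ] shift [ 180.9 -276.3   63.8]
capM {'rect': array([385. , 293. ,  29.4,  28.2,  88.3]), 'area_c': array([0.3847, 0.2933, 0.112 ]), 'circ': array([384.6, 293.4,  15.4])} jar {'rect': array([452.8,  -2.8,  20.4,  27.3,  88.4]), 'area_c': array([ 0.453 , -0.0025,  0.045 ]), 'circ': array([452.8,  -2.8,  14.6])}
```

>>> arm_command(moves=[[[28, -43, 0], [0, 0, 0], 93], [[60, -92, 0], [0, 0, 0], 93], [[92, -140, 20], [0, 0, 0], 93], [[124, -189, 40], [0, 0, 0], 93], [[155, -236, 60], [0, 0, 0], 93], [[175, -268, 64], [0, 0, 0], 93], [[181, -276, 64], [0, 0, 0], 93], [[181, -276, 64], [0, 0, 0], 93]])

```text
t: 21.0
ee_pos: [0.3812, 0.293, 0.1967]
tool_rot: [0.0, 0.715, 0.699, -0.0]
contact_force: [-0.8, 0.1, 0.1]
gripper_width: 0.093
finger_force: 0.0
```

Run:
```python
from h import *
to([.382,.2935,.1025])
```

```text
t 21.0 pos [0.3812 0.293  0.1967] shift [ 0.5  0.8 94.2]
```

>>> arm_command(moves=[[[0, 0.8, 50], [0, 0, 0], 80], [[0, 0.8, 85], [0, 0, 0], 70], [[0, 0.8, 94], [0, 0, 0], 60], [[0, 0.8, 94], [0, 0, 0], 50], [[0, 0.8, 94], [0, 0, 0], 25], [[0, 0.8, 94], [0, 0, 0], 25], [[0, 0.8, 94], [0, 0, 0], 25], [[0, 0.8, 94], [0, 0, 0], 25]], force=20)

```text
t: 22.0
ee_pos: [0.3823, 0.2932, 0.1037]
tool_rot: [0.0, 0.715, 0.699, 0.001]
contact_force: [-1.0, -0.1, 5.3]
gripper_width: 0.0315
finger_force: 20.0
```

>>> arm_command(moves=[[[0, 0, 0], [0, 0, 0], 25], [[0, 0, 0], [0, 0, 0], 25]])

```text
t: 22.25
ee_pos: [0.3823, 0.2932, 0.1038]
tool_rot: [0.0, 0.715, 0.699, 0.001]
contact_force: [-0.9, -0.4, 6.2]
gripper_width: 0.0314
finger_force: 20.0
```

Run:
```python
from h import *
to([.653,-.0205,.2])
```

```text
t 22.25 pos [0.3823 0.2932 0.1038] shift [-307.4  277.9  -96.2]
```

>>> arm_command(moves=[[[0, 0, -10], [0, 0, 0], 25], [[0, 0, -50], [0, 0, 0], 25], [[0, 0, -100], [0, 0, 0], 25], [[-25, 23, -110], [0, 0, 0], 25], [[-65, 59, -110], [0, 0, 0], 25], [[-108, 98, -110], [0, 0, 0], 25], [[-151, 136, -110], [0, 0, 0], 25], [[-192, 174, -110], [0, 0, 0], 25]])

```text
t: 23.25
ee_pos: [0.5525, 0.0953, 0.2137]
tool_rot: [0.0, 0.715, 0.699, 0.0]
contact_force: [0.2, 1.1, -0.5]
gripper_width: 0.0315
finger_force: 20.0
```

>>> arm_command(moves=[[[-40, 36, 0], [0, 0, 0], 25], [[-80, 72, 0], [0, 0, 0], 25], [[-108, 98, 0], [0, 0, 0], 25], [[-115, 104, 0], [0, 0, 0], 25], [[-115, 104, 15], [0, 0, 0], 25], [[-115, 104, 38], [0, 0, 0], 25], [[-115, 104, 38], [0, 0, 0], 25]])

```text
t: 24.12
ee_pos: [0.6515, -0.0194, 0.1721]
tool_rot: [-0.001, 0.715, 0.699, -0.001]
contact_force: [0.7, 0.6, -0.7]
gripper_width: 0.0313
finger_force: 20.0
```

Run:
```python
from h import *
to([.653,-.0205,.1038+.036])
im=capture("side")[:,:,::-1]
cv2.imwrite("pics/p8.png",cv2.resize(im[130:270,200:370],(728,600),interpolation=2))
s=bot.observe()["ee_pos"];f=lambda X:(np.array(px("side",X))-[200,130])*4.285
t=np.linspace(0,2*np.pi,200);z=s[2]-.1038
E=np.array([f([s[0]+.032*np.cos(a),s[1]+.032*np.sin(a),z]) for a in t]);print("pred extents",E.min(0).round(),E.max(0).round(),z)
for y in(-.0267,-.0205): print([f([.653+dx,y+dy,zz]).round() for dx,dy,zz in [(.034,.034,.016),(-.034,.034,.016),(-.034,-.034,.036)]])
```

```text
t 24.125 pos [ 0.6515 -0.0194  0.1721] shift [-1.   1.7 32.3]
pred extents [280. 172.] [398. 245.] 0.06995206198510223
[array([274., 307.]), array([392., 322.]), array([423., 218.])]
[array([270., 314.]), array([389., 330.]), array([420., 224.])]
```

View pics/p8.png

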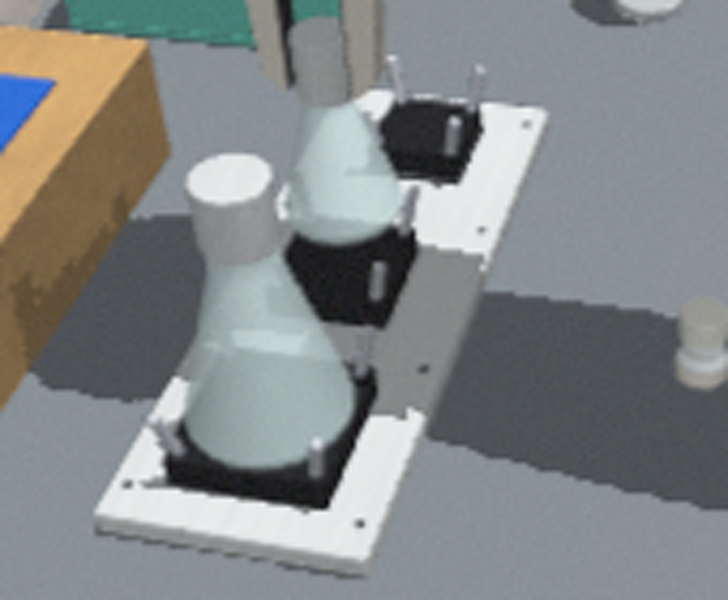

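Large flask stands in its holder. Medium base spans (285–401, bottom 243), and its block's right-front corner is at (388,328), so I need about +2.5 mm x and -1 mm y.

>>> arm_command(moves=[[[-1, 2.5, 8], [0, 0, 0], 25], [[-1, 2.5, 18], [0, 0, 0], 25], [[-1, 2.5, 25], [0, 0, 0], 25], [[-1, 2.5, 29], [0, 0, 0], 25], [[-1, 2.5, 31.5], [0, 0, 0], 25], [[-1, 2.5, 32], [0, 0, 0], 25], [[-1, 2.5, 32], [0, 0, 0], 25]])

```text
t: 25.05
ee_pos: [0.6555, -0.0214, 0.1433]
tool_rot: [0.0, 0.715, 0.699, 0.0]
contact_force: [0.5, -1.3, -0.9]
gripper_width: 0.0316
finger_force: 20.0
```

>>> arm_command(moves=[[[0, 0, 2], [0, 0, 0], 25], [[0, 0, 3.5], [0, 0, 0], 25], [[0, 0, 4.5], [0, 0, 0], 25], [[0, 0, 4.5], [0, 0, 0], 25]])

```text
t: 25.55
ee_pos: [0.6555, -0.0214, 0.1398]
tool_rot: [0.0, 0.715, 0.699, 0.0]
contact_force: [-5.8, 0.5, 9.6]
gripper_width: 0.0318
finger_force: 20.0
```

Contact at the expected 0.1398. Release, rise and head for the small flask.

>>> arm_command(moves=[[[0, 0, -0.5], [0, 0, 0], 40], [[0, 0, -0.5], [0, 0, 0], 55], [[0, 0, -0.5], [0, 0, 0], 60], [[0, 0, -30], [0, 0, 0], 60], [[0, 0, -80], [0, 0, 0], 70], [[0, 0, -90], [0, 0, 0], 80]])

```text
t: 26.3
ee_pos: [0.6563, -0.0215, 0.2323]
tool_rot: [0.002, 0.715, 0.699, 0.002]
contact_force: [-0.0, 0.1, 0.4]
gripper_width: 0.0755
finger_force: 0.0
```

Run:
```python
from h import *
to([.375,-.321,.17])
```

```text
t 26.3 pos [ 0.6563 -0.0215  0.2323] shift [-305.9 -274.6   61.1]
```

>>> arm_command(moves=[[[-30, -27, 0], [0, 0, 0], 93], [[-75, -67, 0], [0, 0, 0], 93], [[-120, -107, 0], [0, 0, 0], 93], [[-165, -148, 0], [0, 0, 0], 93], [[-210, -188, 20], [0, 0, 0], 93], [[-255, -229, 40], [0, 0, 0], 93], [[-290, -262, 60], [0, 0, 0], 93], [[-306, -275, 61], [0, 0, 0], 93]])

```text
t: 27.3
ee_pos: [0.3711, -0.3219, 0.1652]
tool_rot: [-0.001, 0.716, 0.698, -0.0]
contact_force: [0.2, -0.6, 0.0]
gripper_width: 0.0926
finger_force: 0.0
```

>>> arm_command(moves=[[[0, 0, 0], [0, 0, 0], 93], [[0, 0, 0], [0, 0, 0], 93]])

```text
t: 27.55
ee_pos: [0.3738, -0.3206, 0.1674]
tool_rot: [-0.0, 0.715, 0.699, 0.0]
contact_force: [-0.5, 0.8, 0.1]
gripper_width: 0.0931
finger_force: 0.0
```

Run:
```python
from h import *
to([.3755,-.321,.080])
im=capture("side")[:,:,::-1];x=cv2.resize(im[90:160,370:450],(640,560),interpolation=2)
cv2.imwrite("pics/p9.png",x)
for X in([.3755,-.321,.088],[.3755,-.321,0]): print((np.array(px("side",X))-[370,90])*8)
```

```text
t 27.55 pos [ 0.3738 -0.3206  0.1674] shift [-0.4  1.7 87.4]
[303.27125648 227.80729249]
[273.89792929 444.93549573]
```

View pics/p9.png

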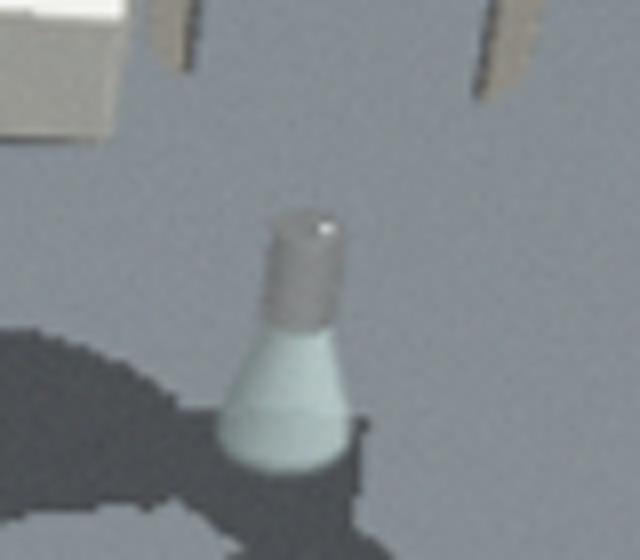

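The small cap's top is at (309,226) against a predicted (303,228), so we're within 2 mm. Descending and gripping.

>>> arm_command(moves=[[[0, 0, 50], [0, 0, 0], 80], [[0, 0, 80], [0, 0, 0], 70], [[0, 0, 88], [0, 0, 0], 60], [[0, 0, 88], [0, 0, 0], 45], [[0, 0, 88], [0, 0, 0], 20], [[0, 0, 88], [0, 0, 0], 20], [[0, 0, 88], [0, 0, 0], 20], [[0, 0, 88], [0, 0, 0], 20]], force=15)

```text
t: 28.6
ee_pos: [0.3735, -0.3211, 0.0799]
tool_rot: [0.0, 0.715, 0.699, 0.0]
contact_force: [0.4, -0.3, 2.2]
gripper_width: 0.026
finger_force: 15.0
```

>>> arm_command(moves=[[[0, 0, 0], [0, 0, 0], 20], [[0, 0, 0], [0, 0, 0], 20], [[0, 0, 0], [0, 0, 0], 20]])

```text
t: 28.98
ee_pos: [0.3736, -0.3212, 0.0798]
tool_rot: [0.0, 0.715, 0.699, 0.0]
contact_force: [0.8, -0.4, 5.2]
gripper_width: 0.0254
finger_force: 15.0
```

Run:
```python
from h import *
to([.643,-.149,.2])
```

```text
t 28.975 pos [ 0.3736 -0.3212  0.0798] shift [ 178.3  265.4 -120.1]
```

>>> arm_command(moves=[[[0, 0, -10], [0, 0, 0], 20], [[0, 0, -55], [0, 0, 0], 20], [[0, 0, -105], [0, 0, 0], 20], [[15, 22, -115], [0, 0, 0], 20], [[42, 63, -115], [0, 0, 0], 20], [[72, 108, -115], [0, 0, 0], 20], [[104, 155, -115], [0, 0, 0], 20], [[136, 203, -115], [0, 0, 0], 20]])

```text
t: 29.98
ee_pos: [0.5807, -0.1884, 0.1949]
tool_rot: [-0.0, 0.715, 0.699, -0.0]
contact_force: [0.1, -1.1, 0.1]
gripper_width: 0.0256
finger_force: 15.0
```

>>> arm_command(moves=[[[30, 44, 0], [0, 0, 0], 20], [[40, 60, 0], [0, 0, 0], 20], [[42, 62.5, 15], [0, 0, 0], 20], [[42, 62.5, 42], [0, 0, 0], 20], [[42, 62.5, 42], [0, 0, 0], 20], [[42, 62.5, 42], [0, 0, 0], 20]])

```text
t: 30.72
ee_pos: [0.6425, -0.1499, 0.1534]
tool_rot: [0.0, 0.716, 0.699, 0.0]
contact_force: [-0.0, 0.2, -0.5]
gripper_width: 0.0256
finger_force: 15.0
```

Run:
```python
from h import *
to([.643,-.148,.0798+.036])
s=bot.observe()["ee_pos"]
im=capture("side")[:,:,::-1]
cv2.imwrite("pics/p10.png",cv2.resize(im[120:220,250:370],(720,600),interpolation=2))
f=lambda X:(np.array(px("side",X))-[250,120])*6
t=np.linspace(0,2*np.pi,200);z=s[2]-.0798
E=np.array([f([s[0]+.024*np.cos(a),s[1]+.024*np.sin(a),z]) for a in t]);print("pred extents",E.min(0).round(),E.max(0).round(),z)
print([f([.643+dx,-.148+dy,zz]).round() for dx,dy,zz in [(.028,.028,.02),(-.028,.028,.02),(-.028,-.028,.036)]])
```

```text
t 30.725 pos [ 0.6425 -0.1499  0.1534] shift [ 1.9  0.4 37.6]
pred extents [231. 132.] [344. 194.] 0.07357456835524938
[array([215., 297.]), array([340., 311.]), array([369., 208.])]
```

View pics/p10.png

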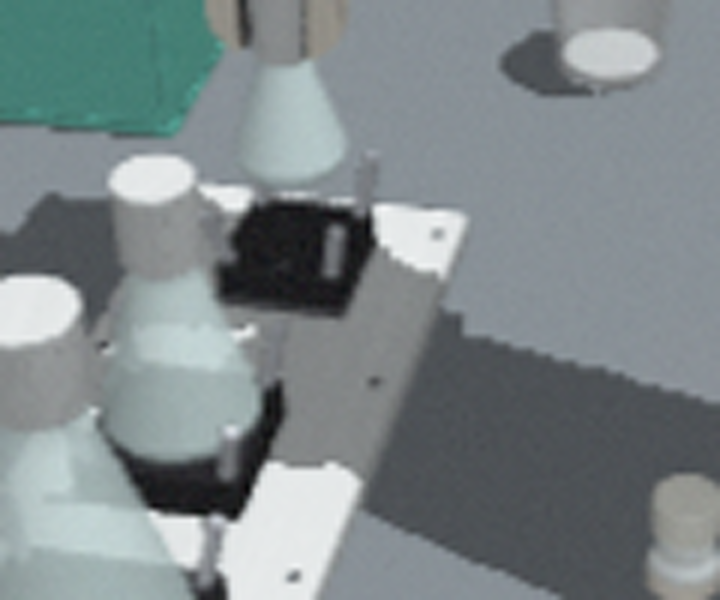

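Small flask's base is at (238–347, bottom 182). It hangs a few mm farther out in y than predicted, so I shift +5 mm y and lower with force checks.

>>> arm_command(moves=[[[5, 0.5, 0], [0, 0, 0], 20], [[5, 0.5, 8], [0, 0, 0], 20], [[5, 0.5, 16], [0, 0, 0], 20], [[5, 0.5, 24], [0, 0, 0], 20], [[5, 0.5, 30], [0, 0, 0], 20], [[5, 0.5, 32], [0, 0, 0], 20], [[5, 0.5, 32], [0, 0, 0], 20]])

```text
t: 31.65
ee_pos: [0.6436, -0.1442, 0.1205]
tool_rot: [-0.0, 0.715, 0.699, -0.0]
contact_force: [0.7, 0.1, -0.2]
gripper_width: 0.026
finger_force: 15.0
```

Run:
```python
from h import *
s=bot.observe();print(s["contact_force"].round(1),s["wrist_torque"].round(2));to([.643,-.148,.1158])
im=capture("side").astype(int)
S=s["ee_pos"];z=S[2]-.0798
for y in (-.155,-.150,-.145): print("front of base px at y",y,np.round(px("side",[S[0],y+.024,z]),1))
print("block top near edge px",np.round(px("side",[.643,-.148+.028,.036]),1), "bias-3", np.round(px("side",[.643,-.151+.028,.036]),1))
for u in (294,297,300): print(u,[(v,im[v,u].max()) for v in range(150,176)])
```

```text
[ 0.7  0.1 -0.2] [-0.01 -0.16  0.01]
t 31.65 pos [ 0.6436 -0.1442  0.1205] shift [-3.8 -0.5  4.7]
front of base px at y -0.155 [296.5 161.7]
front of base px at y -0.15 [296.  162.8]
front of base px at y -0.145 [295.4 163.9]
block top near edge px [295.7 165.7] bias-3 [296. 165.]
294 [(150, np.int64(173)), (151, np.int64(172)), (152, np.int64(170)), (153, np.int64(167)), (154, np.int64(162)), (155, np.int64(158)), (156, np.int64(160)), (157, np.int64(160)), (158, np.int64(160)), (159, np.int64(159)), (160, np.int64(160)), (161, np.int64(147)), (162, np.int64(101)), (163, np.int64(49)), (164, np.int64(26)), (165, np.int64(33)), (166, np.int64(31)), (167, np.int64(28)), (168, np.int64(28)), (169, np.int64(31)), (170, np.int64(62)), (171, np.int64(81)), (172, np.int64(129)), (173, np.int64(138)), (174, np.int64(132)), (175, np.int64(128))]
297 [(150, np.int64(192)), (151, np.int64(192)), (152, np.int64(198)), (153, np.int64(176)), (154, np.int64(172)), (155, np.int64(173)), (156, np.int64(173)), (157, np.int64(171)), (158, np.int64(172)), (159, np.int64(172)), (160, np.int64(170)), (16
[... 185 characters left out ...]
), (170, np.int64(49)), (171, np.int64(60)), (172, np.int64(124)), (173, np.int64(123)), (174, np.int64(127)), (175, np.int64(121))]
300 [(150, np.int64(197)), (151, np.int64(196)), (152, np.int64(205)), (153, np.int64(185)), (154, np.int64(176)), (155, np.int64(179)), (156, np.int64(177)), (157, np.int64(178)), (158, np.int64(178)), (159, np.int64(177)), (160, np.int64(179)), (161, np.int64(160)), (162, np.int64(116)), (163, np.int64(57)), (164, np.int64(30)), (165, np.int64(29)), (166, np.int64(30)), (167, np.int64(28)), (168, np.int64(29)), (169, np.int64(31)), (170, np.int64(39)), (171, np.int64(62)), (172, np.int64(102)), (173, np.int64(133)), (174, np.int64(134)), (175, np.int64(137))]
```

>>> arm_command(moves=[[[2, -0.5, 1], [0, 0, 0], 20], [[2, -0.5, 3], [0, 0, 0], 20], [[2, -0.5, 4.5], [0, 0, 0], 20], [[2, -0.5, 5.2], [0, 0, 0], 20], [[2, -0.5, 5.2], [0, 0, 0], 20]])

```text
t: 32.33
ee_pos: [0.6433, -0.1422, 0.1158]
tool_rot: [0.0, 0.715, 0.699, 0.0]
contact_force: [-0.1, 0.6, 4.7]
gripper_width: 0.0257
finger_force: 15.0
```

Contact at exactly the expected height. Release, rise and check numerically.

>>> arm_command(moves=[[[0, 0, 0], [0, 0, 0], 35], [[0, 0, 0], [0, 0, 0], 50], [[0, 0, 0], [0, 0, 0], 56], [[0, 0, -30], [0, 0, 0], 56], [[0, 0, -85], [0, 0, 0], 60], [[-60, -60, -100], [0, 0, 0], 60], [[-110, -110, -100], [0, 0, 0], 60], [[-160, -160, -100], [0, 0, 0], 60]])

```text
t: 33.33
ee_pos: [0.5068, -0.2719, 0.2151]
tool_rot: [0.0, 0.715, 0.699, 0.0]
contact_force: [0.0, -0.9, 0.4]
gripper_width: 0.06
finger_force: 0.0
```

>>> arm_command(moves=[[[-55, -55, 0], [0, 0, 0], 60], [[-110, -110, 0], [0, 0, 0], 60], [[-150, -110, 0], [0, 0, 0], 60], [[-150, -110, 0], [0, 0, 0], 60], [[-150, -110, 0], [0, 0, 0], 60]])

```text
t: 33.95
ee_pos: [0.3948, -0.4183, 0.2146]
tool_rot: [-0.0, 0.715, 0.699, 0.0]
contact_force: [-0.5, 1.0, 0.2]
gripper_width: 0.0599
finger_force: 0.0
```

Run:
```python
from h import *
s=bot.observe();print(s["t"],s["ee_pos"],s["contact_force"].round(1))
im=big("top");o=cv2.morphologyEx((im.min(2)>175).astype(np.uint8),cv2.MORPH_OPEN,np.ones((3,3)))
g=capture("top");cv2.imwrite("pics/end.png",g[:,:,::-1])
cir=cv2.HoughCircles(cv2.GaussianBlur(cv2.cvtColor(cv2.resize(g[120:210,240:400],None,fx=6,fy=6,interpolation=2),cv2.COLOR_RGB2GRAY),(0,0),3),cv2.HOUGH_GRADIENT,1,150,param1=80,param2=18,minRadius=20,maxRadius=50)
for c in cir[0]:
    u,v=240+(c[0]+.5)/6-.5,120+(c[1]+.5)/6-.5
    print("circ px",u.round(1),v.round(1),c[2],[ (z,w("top",u,v,z)[:2].round(4)) for z in(.124,.148,.181)])
print("expect (top frame) S(.6473,-.1493) M(.6546,-.0183) L(.653,.1033)")
```

```text
33.95 [ 0.39480409 -0.41827295  0.2145828 ] [-0.5  1.   0.2]
circ px 275.7 154.0 39.9 [(0.124, array([0.6719, 0.1084])), (0.148, array([0.6652, 0.1066])), (0.181, array([0.656 , 0.1042]))]
circ px 322.0 155.3 33.5 [(0.124, array([ 0.6647, -0.0219])), (0.148, array([ 0.6582, -0.0213])), (0.181, array([ 0.6492, -0.0204]))]
circ px 365.2 160.7 24.1 [(0.124, array([ 0.6462, -0.143 ])), (0.148, array([ 0.64  , -0.1402])), (0.181, array([ 0.6314, -0.1363]))]
expect (top frame) S(.6473,-.1493) M(.6546,-.0183) L(.653,.1033)
```

Run:
```python
from h import *
g=np.mean([capture("top") for _ in range(4)],0).max(2)
for v in (172,175,177): print(v,[(u,int(g[v,u])) for u in range(350,380)])
for v in (172,175): print("pred block edges top frame c=-.1493",np.round([px("top",[.6473-.015,-.1493+d,.036])[0] for d in(.028,-.028)],1))
def lvl(v,a,b,L):
    return [round(u+(L-g[v,u])/(g[v,u+1]-g[v,u]),2) for u in range(a,b) if (g[v,u]-L)*(g[v,u+1]-L)<0]
for v in (168,170,172,174,176): print(v,lvl(v,348,382,110))
```

```text
172 [(350, 239), (351, 239), (352, 239), (353, 234), (354, 147), (355, 88), (356, 111), (357, 147), (358, 156), (359, 158), (360, 160), (361, 162), (362, 164), (363, 165), (364, 165), (365, 165), (366, 164), (367, 161), (368, 152), (369, 117), (370, 85), (371, 75), (372, 76), (373, 114), (374, 228), (375, 240), (376, 241), (377, 241), (378, 241), (379, 241)]
175 [(350, 238), (351, 238), (352, 235), (353, 179), (354, 121), (355, 176), (356, 185), (357, 135), (358, 93), (359, 93), (360, 107), (361, 113), (362, 119), (363, 122), (364, 121), (365, 110), (366, 93), (367, 81), (368, 76), (369, 75), (370, 79), (371, 102), (372, 111), (373, 122), (374, 186), (375, 223), (376, 227), (377, 237), (378, 240), (379, 240)]
177 [(350, 240), (351, 239), (352, 239), (353, 226), (354, 140), (355, 100), (356, 92), (357, 83), (358, 75), (359, 73), (360, 73), (361, 73), (362, 74), (363, 73), (364, 73), (365, 73), (366, 72), (367, 71), (368, 72), (369, 72), (370, 72), (371, 76), (372, 84), (373, 114), (374, 219), (375, 235), (376, 240), (377, 241), (378, 241), (379, 241)]
pred block edges top frame c=-.1493 [355.  373.7]
pred block edges top frame c=-.1493 [355.  373.7]
168 [np.float64(370.73), np.float64(372.8)]
170 [np.float64(354.97), np.float64(355.04), np.float64(370.14), np.float64(372.82)]
172 [np.float64(354.63), np.float64(355.93), np.float64(369.23), np.float64(372.88)]
174 [np.float64(356.53), np.float64(358.05), np.float64(367.08), np.float64(372.99)]
176 [np.float64(357.14)]
```

```bash
python3 -c "
from rig import bot
print(bot.close_job())"
```

```text
the job is handed in; nothing more can be done
None
```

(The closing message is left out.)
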